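# Turn the rotary rack to the beaker and lock it

### The arm

A 6-joint arm with a two-finger parallel gripper is mounted at the origin on a cart in front of the work surface, level with it; the furniture and walls round the work are solid. World frame = base frame: x ahead of the robot, y to its left, z up, the work surface at z = 0. Lengths are in m, angles in rad, forces in N, time in s.
With the tool pointing down it reaches from about 0.25 to 0.725 m from the base axis. Payload 4 kg.
Tool frame: the origin (TCP) lies midway between the tips of the shut fingers; the grasp point (between the pads) lies 19 mm behind it (bot.grip_point_offset is the distance from the TCP to the grasp point, in m); z points along the fingers, y is the line along which they close (so a half turn about z gives the same grasp; the last joint's range is limited). The gripper opens to 85 mm and grips with 20 to 120 N. Pads are 22 mm wide; open, the fingers measure 114 mm over their backs; the gripper's body (76 mm by 85 mm) begins 54 mm behind the grasp point. The pads swing forward as they close: fully open they stand 13 mm farther back than shut.
Start: joints at [-1.349, 0.241, 0.005, 1.335, 0, 1.571], TCP at [0.11, -0.488, 0.231] pointing down, gripper open.
Joint ranges: [-2.72, 2.72], [-1.05, 1.87], [-1.09, 1.28], [-1.99, 2.15], [-1.42, 1.44], [-3.14, 3.14]. Speed limits (rad/s): [2.79, 2.79, 3.14, 3.14, 3.14, 3.14].

### API

Orientations are given as a unit quaternion [x, y, z, w].
In Python, from workcell import bot gives the robot as it stands.
- The arm moves only by the tool step_arm, never from a script. Its argument "targets" is text: rows parted by semicolons, each of 7 numbers parted by spaces: the opening, from -1 (shut) to 1 (fully open), so that 0 is half open, then the shift along the world's x, y, z normalised to -1 to 1, where 1 is 0.5 m, then the turn, a rotation vector about the world's x, y, z normalised to -1 to 1, where 1 is pi/4 rad. In form: gripper x y z wx wy wz; .... A call has 1 to 10 rows; each row is the pose to reach, as a shift and turn from the pose commanded when the call began; what a row does not reach only later rows make up. A row lasts 1/12 s, in which the tool goes at most 41.7 mm and 7.16 degrees, less where a joint would pass 70% of its speed; a pose out of reach is approached as far as the arm can. A call with a number of a shift or a turn outside -1 to 1 is refused whole. A call with a gripper value outside its range is refused whole. The fingers move at their own pace and stop on an object; the grip force is fixed at half the most. Time passes only in rows, so rows that repeat a pose let the fingers close. It gives the time, the measured TCP pose, the force, the opening and the grip force at its end, in the units of the state.
- bot.get_obs(): the state, without advancing time (a new reading comes with each control period).
- bot.camera(name): name is "scene" or "top" or "wrist"; returns the picture (400x640x3 uint8, red, green, blue); there is no depth.
- bot.camera_info(name): a dict with "vertical_fov" (degrees; the focal length in pixels is half the picture's height over the tangent of half this angle, whatever the lens; pixels are square), "cx", "cy" (the principal point, pixels), "pose" (4x4, takes a point from camera to world coordinates). Camera axes: x right, y up, looking along -z (the intrinsics and any distortion apply to the point x, -y, -z); pixel columns grow to the right and rows downward; lengths in m; the calibration is good to about 2 mm. The wrist camera is an equidistant fisheye: a pixel r from the principal point sees the ray r / f radians off the axis. A picture is of the moment at which its call begins: read the wrist's pose just before it. camera_info takes no time and is no camera call; for the wrist camera it gives the pose at the moment of the call.
- bot.job_done(): hands the job in; it is judged then, once.
The state is a dict: "clock": time; "joint_pos": joint angles; "joint_vel": joint speeds; "tau": joint torques, N m; "eef_pos": TCP position; "tool_rot": TCP orientation; "ft_force": force on the tool from outside, world axes, zero at the start; "ft_torque": the same for the moment, N m; "grip_width": finger opening in m; "grasp_force": force on a finger pad.
Only numpy, scipy, OpenCV 4.12 (cv2) and the standard library are available. Lean on these libraries where they do the work, as an engineer would, in place of code of your own. Each camera call takes 0.05 s, during which the arm holds its last target. There are 200 camera calls.

### The job

Bring the measuring beaker to the front of the rotary bottle rack and lock the rack there, so that it cannot turn while the beaker is being filled: push the lock tab fully out, push the turntable round by the finger fins on its rim until the beaker's compartment faces the front arrow on the base, then push the lock tab fully home, so that its bolt sits in the notch. Use only pushes with the fingertips; grasp and lift nothing, do not touch the beaker or the bottles, and leave everything on the rack upright and the other things on the worktop where they are.

Things in the scene. Friction and masses are not known exactly. Their poses are not given: they have to be found in the camera images.
- rack: Rotary bottle rack fixed on the worktop: round grey base, 336 mm across, 14 mm high, under a white turntable. Origin: on the turntable's axis at worktop height, z up. Its -x axis is its front and points to the robot within 13 degrees. Rack directions below: degrees from its +x toward its +y, so front is 180. The lock is on an arm of the base at 240 (front right), 277 mm long, all but its tab below 35 mm
- front_arrow (a point): Tip of the flat dark arrow on the front tongue of the base, at 180 degrees, 178 mm off the axis, z 13 mm. The tongue is 64 mm wide and ends 215 mm off the axis
- turntable (a joint): Turntable angle, rad, grows counter-clockwise from above, no limit, 0 at the start (locked). The bearing drags (2 N at the rim turns it); it coasts a few mm after a push. Six equal compartments, middles at 0, 60, 120.. degrees of the rack at angle 0; 4 mm walls between them at 30, 90.., z up to 73 mm; round wall radius 138 mm, z 50 mm; floor z 34 mm; middle knob 40 mm across, z 115 mm
- fin (a point): Middle of one of the six upright finger fins on the turntable's rim, 162 mm off the axis, z 54 mm; this one is at 150 degrees of the rack at turntable angle 0, the others every 60 degrees, in line with the compartment walls. Each is 12 mm thick along the rim, 138 to 186 mm off the axis, z 28 to 80 mm; push its broad faces to turn. Between fins the rim is free above z 28 mm
- notch (a point): Bottom of one of six notches in the turntable's flat white ring (z 18 to 28 mm, radius 166 mm), 146 mm off the axis, z 28 mm; this one is at 180 degrees of the rack at turntable angle 0, the others every 60 degrees, at the middles of the compartments. 15 mm wide, flared to 33 mm at the mouth, so the bolt pulls the turntable straight if it is within about 0.05 rad
- lock (a joint): Position of the lock bolt, m, outward along the 240 degree direction of the rack: 0 fully home (12 mm bolt in a notch, turntable blocked; the start), 0.024 fully out at its stop (clear of the ring from 0.018). About 2 to 3 N move it, it stays where left, and it cannot go home between notches
- lock_tab (a point): Middle of the lock's upright black tab, z 58 mm, 214 mm off the axis when home, 238 mm when out. 12 mm thick along the slide (radial), 34 mm wide, z 32 to 78 mm. Push its inner face to draw the bolt out, its outer face to push it home. While locked, the space from the round wall (138 mm) to the tab is free above z 35 mm; nearest fins 30 degrees to either side
- beaker: Open clear plastic measuring beaker, 71 mm across and 88 mm high, the only one on the rack, standing loose in one of the compartments, about 86 mm off the axis; which one varies (never the front one at the start). Origin: centre of its underside, at z 34 mm
- bottle_a: Brown dye bottle with black cap, 43 mm across and 117 mm high, standing loose in a compartment of the rack (the front one at the start), 86 mm off the axis. Origin: centre of its underside, at z 34 mm. Not to be touched
- bottle_b: Brown dye bottle with black cap, 43 mm across and 117 mm high, standing loose in a compartment of the rack, 86 mm off the axis. Origin: centre of its underside, at z 34 mm. Not to be touched
- bottle_c: Brown dye bottle with black cap, 43 mm across and 117 mm high, standing loose in a compartment of the rack, 86 mm off the axis. Origin: centre of its underside, at z 34 mm. Not to be touched
- bottle_d: Brown dye bottle with black cap, 43 mm across and 117 mm high, standing loose in a compartment of the rack, 86 mm off the axis. Origin: centre of its underside, at z 34 mm. Not to be touched
- bottle_e: Brown dye bottle with black cap, 43 mm across and 117 mm high, standing loose in a compartment of the rack, 86 mm off the axis. Origin: centre of its underside, at z 34 mm. Not to be touched
- tint_bowl: Tint mixing bowl, 128 mm across with an ear, 58 mm high, right of the rack. Loose bystander, to be left alone. Origin: centre of its underside
- timer: White round twist timer, 63 mm across, 36 mm high, left of the rack. Loose bystander, to be left alone. Origin: centre of its underside
- cream_tube: Cream tube lying left of the rack, 156 x 45 x 30 mm. Loose bystander, to be left alone. Origin: centre of its underside
Things that resemble listed ones, but are neither listed nor needed, are in the scene too. What is shaped like the beaker but brown or orange is not meant.

How it is judged:
On the way, in this order (a step that is already met when the one before it is completed fails the run):
1. the lock bolt is pushed out of the notch (value of joint lock above 0.019 m), for 0.1 s.
2. the beaker faces the front arrow, with the lock still open (x of beaker in the frame of rack below -0.06 m and y of beaker in the frame of rack between -0.015 and 0.015 m and value of joint lock above 0.012 m), for 0.1 s.
3. the lock bolt is home in the notch and the beaker faces front (x of beaker in the frame of rack below -0.06 m and y of beaker in the frame of rack between -0.015 and 0.015 m and value of joint lock below 0.003 m), for 0.2 s.
At the end, for the whole second after the job is handed in: The beaker is at the front arrow (within 15 mm of the rack's centre line, over 60 mm forward of the axis), the bolt is home (within 3 mm), the turntable is still, and the beaker and all five bottles stand upright (within 0.1 rad) on the turntable's floor (all of step 3 and velocity of joint turntable between -0.05 and 0.05 rad/s and angle between each of bottle_a, bottle_b, bottle_c, beaker, bottle_d, bottle_e's own z axis and vertical below 0.1 rad and z of each of bottle_a, bottle_b, bottle_c, beaker, bottle_d, bottle_e in the frame of rack below 0.04 m); the robot touches nothing.
It fails at once if the robot touched or took hold of the beaker or a bottle on the rack (more than 1 N) (contact force between any of the arm, the fingers and bottle_a above 1 N or contact force between any of the arm, the fingers and bottle_b above 1 N or contact force between any of the arm, the fingers and bottle_c above 1 N or contact force between any of the arm, the fingers and beaker above 1 N or contact force between any of the arm, the fingers and bottle_d above 1 N or contact force between any of the arm, the fingers and bottle_e above 1 N).
It fails at once if the beaker or a bottle on the rack was tipped or lifted (angle between any of bottle_a, bottle_b, bottle_c, beaker, bottle_d, bottle_e's own z axis and vertical above 0.35 rad or height (world z) of any of bottle_a, bottle_b, bottle_c, beaker, bottle_d, bottle_e above 0.055 m).
It fails at once if a bystander on the worktop was moved by more than 20 mm (distance of any of tint_bowl, timer, cream_tube from where it was at the start of the episode above 0.02 m).
It also fails if it takes over 61 s, if anything falls off the work surface, if the arm or the gripper's body presses on something with over 40 N, if the wrist force passes 120 N, or if a joint passes its speed limit or range.

## Working session

There is one attempt and no reset: what is moved stays moved. The work goes in short steps, Python scripts to look and compute and a tool call to move; the robot and the scene stay as the last step left them, time stands still between calls to the robot, and variables do not carry over. Pictures are saved under pics/ and viewed, at most 10 in all, crops included, and the job is handed in when it is done.

Besides the shell and the picture viewer there is one more tool, called after ">>>" by a JSON object that holds its "fn" and its "kwargs". step_arm: Moves the arm, as the interface text tells. Scaled input: -1 to 1 covers 0.5 m each way for a shift and pi/4 rad each way for a turn. Its arguments: {"type":"object","properties":{"targets":{"type":"string"}},"required":["targets"]}

```bash
mkdir -p pics; python3 - <<'E'
from workcell import bot
import cv2,numpy as np
for n in("top","scene"):
    i=bot.camera_info(n);print(n,i["vertical_fov"],i["cx"],i["cy"],np.round(i["pose"],3).tolist(),{k:v for k,v in i.items() if k not in("pose",)})
    cv2.imwrite(f"pics/{n}0.png",bot.camera(n)[:,:,::-1])
o=bot.get_obs();print(o["clock"],o["eef_pos"],o["tool_rot"],o["grip_width"])
E
```

```text
top 56.20565145918508 323.4188657396359 199.16302795718732 [[0.044, 0.975, -0.218, 0.3], [-0.999, 0.043, -0.009, 0.102], [0.0, 0.218, 0.976, 1.339], [0.0, 0.0, 0.0, 1.0]] {'vertical_fov': 56.20565145918508, 'cx': 323.4188657396359, 'cy': 199.16302795718732}
scene 52.56544382578222 327.9101123214325 191.36657757178847 [[-0.551, 0.445, -0.706, -0.36], [-0.834, -0.287, 0.471, 0.731], [0.007, 0.849, 0.529, 0.784], [0.0, 0.0, 0.0, 1.0]] {'vertical_fov': 52.56544382578222, 'cx': 327.9101123214325, 'cy': 191.36657757178847}
0.1 [ 0.10986739 -0.48722262  0.23051694] [ 9.93855377e-01  1.10682705e-01 -1.07959585e-04 -9.04120935e-04] 0.08558529752142294
```

View pics/top0.png

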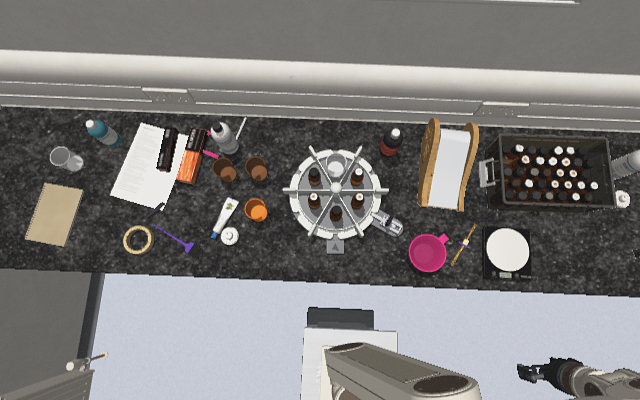

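View pics/scene0.png

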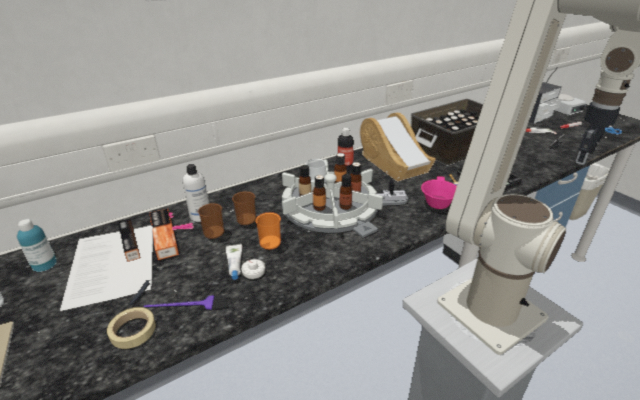

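The top view shows the rack with its knob at (336,188), its front tongue and arrow at (335,245), and the lock at about (380,220). Possible beakers:
- clear on the rack at (336,163)
- clear cups off the rack at (60,157) and (75,163)
- brown or orange cups at (225,168), (257,168) and (256,209)

I choose (336,163), the rear compartment, and will check it in a crop.

```bash
cat > h.py <<'E'
from workcell import bot
import cv2,numpy as np
def K(i):
    f=200/np.tan(np.radians(i["vertical_fov"]/2));return f
def pix2w(n,u,v,z):
    i=bot.camera_info(n);f=K(i);P=np.array(i["pose"])
    d=P[:3,:3]@np.array([(u-i["cx"])/f,-(v-i["cy"])/f,-1]);o=P[:3,3]
    return o+d*(z-o[2])/d[2]
def w2pix(n,p):
    i=bot.camera_info(n);f=K(i);P=np.array(i["pose"])
    c=P[:3,:3].T@(np.array(p)-P[:3,3]);return np.array([i["cx"]+f*c[0]/-c[2],i["cy"]-f*c[1]/-c[2]])
E
python3 - <<'E'
from h import *
a=cv2.imread("pics/top0.png")
cv2.imwrite("pics/crop0.png",cv2.resize(a[135:260,275:425],None,fx=4.8,fy=4.8,interpolation=cv2.INTER_CUBIC))
k=pix2w("top",336,188,.115);ar=pix2w("top",335.5,241,.013)
print(k,ar,np.degrees(np.arctan2(*(ar-k)[1::-1])),np.hypot(*(ar-k)[:2]))
E
```

```text
[0.61421968 0.07303838 0.115     ] [0.44688405 0.06525871 0.013     ] -177.3381557114619 0.1675163746123019
```

View pics/crop0.png

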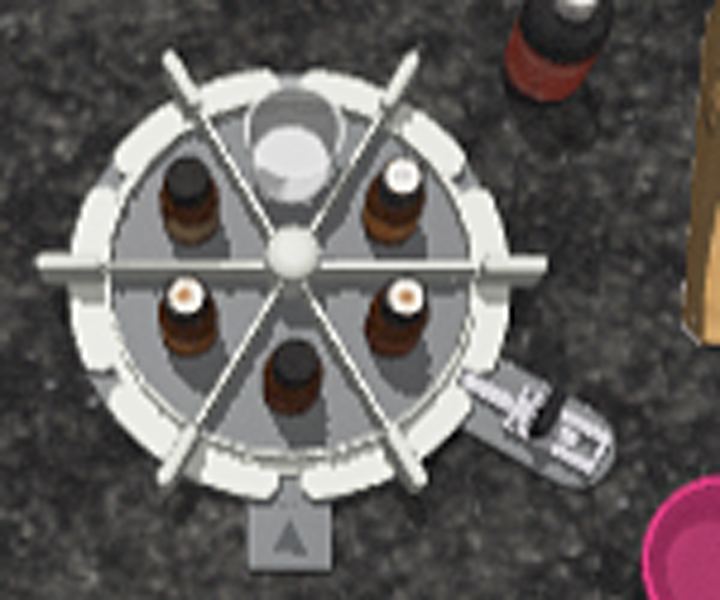

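The crop confirms it: the clear beaker is at (292,150), in the rear compartment (0°). The other five hold bottles, and the tab is at (548,408). Next I fit the rack pose.

```bash
cat >> h.py <<'E'
def rp(R,r,deg,z):
    a=np.radians(deg)+R[2];return np.array([R[0]+r*np.cos(a),R[1]+r*np.sin(a),z])
E
python3 - <<'E'
from h import *
from scipy.optimize import least_squares
pts=[(40,262,184,90,.08),(545,265,184,270,.08),(169,56,184,30,.08),(412,56,184,330,.08),(165,481,184,150,.08),(420,483,184,210,.08),(293,248,0,0,.115),(290,521,178,180,.013),(548,405,214,240,.078)]
i=bot.camera_info("top")
def f(R):
    return np.concatenate([w2pix("top",rp(R,r,d,z))-(np.array([u,v])/4.8+[275-.4,135-.4]) for u,v,r,d,z in pts])
s=least_squares(f,[.61,.07,0.04],loss="soft_l1");R=s.x
print(R.tolist(),np.degrees(R[2]));print(np.round(f(R).reshape(-1,2),1).tolist())
for n,r,d in(("tab",214,0),):
    print(rp(R,.214,240,0),rp(R,.238,240,0),rp(R,.18,240,0))
for k in range(6):print(30+60*k,rp(R,.175,30+60*k,0).round(3))
E
```

```text
[0.6214639316383774, 0.07510951741140016, 0.7641654370035988] 43.7834543900764
[[2095.8, -1748.7], [1799.6, -1586.0], [-4588.2, -1473.4], [-367.0, -1569.0], [-338.9, -1767.4], [-5675.3, -1902.3], [-0.2, -0.4], [-1591.8, -1801.8], [7459.7, -1480.8]]
[ 0.67245008 -0.13272795  0.        ] [ 0.67816815 -0.15603683  0.        ] [ 0.66434947 -0.09970704  0.        ]
30 [0.67  0.243 0.   ]
90 [0.5   0.201 0.   ]
150 [0.452 0.033 0.   ]
210 [ 0.573 -0.093  0.   ]
270 [ 0.743 -0.051  0.   ]
330 [0.791 0.117 0.   ]
```

Units slip (radii in mm); fixing that.

```bash
python3 - <<'E'
from h import *
from scipy.optimize import least_squares
pts=[(40,262,184,90,.08),(545,265,184,270,.08),(169,56,184,30,.08),(412,56,184,330,.08),(165,481,184,150,.08),(420,483,184,210,.08),(293,248,0,0,.115),(290,521,178,180,.013),(548,405,214,240,.078)]
def f(R):
    return np.concatenate([w2pix("top",rp(R,r/1e3,d,z))-(np.array([u,v])/4.8+[275-.4,135-.4]) for u,v,r,d,z in pts])
s=least_squares(f,[.61,.07,0.04],loss="soft_l1");R=s.x
print(R.tolist(),np.degrees(R[2]));print(np.round(f(R).reshape(-1,2),1).tolist())
print("tab",rp(R,.214,240,0),rp(R,.238,240,0),rp(R,.18,240,0))
for k in range(6):print(30+60*k,rp(R,.175,30+60*k,0).round(3))
for n,u,v,z in(("bowl",428,253,.05),("timer",230,236,.03),("tube",224,217,.02)):print(n,pix2w("top",u,v,z).round(3))
# arrow of tool z/y
o=bot.get_obs();from scipy.spatial.transform import Rotation as T
print(T.from_quat(o["tool_rot"]).as_matrix().round(2).tolist())
E
```

```text
[0.6184815858974418, 0.0746023683944576, 0.04187602435249602] 2.399319458185078
[[-0.8, -0.0], [0.2, -0.4], [-0.6, -0.5], [0.5, -0.4], [-0.8, 0.2], [0.7, -0.0], [-0.1, 0.5], [-0.1, -0.4], [1.0, 1.0]]
tab [ 0.51933398 -0.11504402  0.        ] [ 0.50821462 -0.13631277  0.        ] [ 0.5350864  -0.08491329  0.        ]
30 [0.766 0.168 0.   ]
90 [0.611 0.249 0.   ]
150 [0.463 0.156 0.   ]
210 [ 0.471 -0.019  0.   ]
270 [ 0.626 -0.1    0.   ]
330 [ 0.774 -0.006  0.   ]
bowl [ 0.416 -0.251  0.05 ]
timer [0.446 0.436 0.03 ]
tube [0.514 0.466 0.02 ]
[[0.98, 0.22, -0.0], [0.22, -0.98, 0.0], [-0.0, -0.0, -1.0]]
```

>>> {"fn": "step_arm", "kwargs": {"targets": "-1 0.56 0.56 0 0 0 0.7;-1 0.56 0.56 0 0 0 0.7;-1 0.56 0.56 0 0 0 0.7;-1 0.56 0.56 0 0 0 0.7;-1 0.56 0.56 0 0 0 0.7;-1 0.56 0.56 0 0 0 0.7;-1 0.56 0.56 0 0 0 0.7;-1 0.56 0.56 0 0 0 0.7;-1 0.56 0.56 0 0 0 0.7;-1 0.56 0.56 0 0 0 0.7"}}

```text
clock: 0.93
eef_pos: [0.3922, -0.2046, 0.231]
tool_rot: [0.926, 0.378, 0.001, -0.0]
ft_force: [-0.4, -0.5, -0.4]
grip_width: 0.0003
grasp_force: 0.0
```

>>> {"fn": "step_arm", "kwargs": {"targets": "-1 0.286 0.24 0 0 0 0.4;-1 0.286 0.24 0 0 0 0.4;-1 0.286 0.24 0 0 0 0.4;-1 0.286 0.24 0 0 0 0.4;-1 0.286 0.24 0 0 0 0.4;-1 0.286 0.24 -0.26 0 0 0.4;-1 0.286 0.24 -0.26 0 0 0.4;-1 0.286 0.24 -0.26 0 0 0.4;-1 0.286 0.24 -0.26 0 0 0.4"}}

```text
clock: 1.68
eef_pos: [0.5266, -0.0863, 0.0933]
tool_rot: [0.856, 0.517, -0.006, -0.005]
ft_force: [-1.4, 0.5, -0.8]
grip_width: -0.0001
grasp_force: 0.0
```

```bash
python3 - <<'E'
from h import *
a=bot.camera("wrist")[:,:,::-1];cv2.imwrite("pics/w1.png",a)
E
```

```text
(no output)
```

View pics/w1.png

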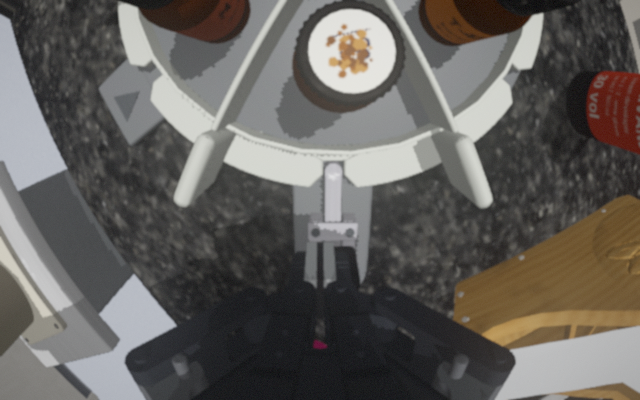

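The wrist view shows the bolt at (333,190) leading to the lock block at (333,230). The fingers are at about (320,300), with a dark piece at (345,262). I'll project the expected tab and TCP into this view to check alignment.

```bash
cat >> h.py <<'E'
R=np.array([.6185,.0746,.0419])
def wpix(p,i):
    P=np.array(i["pose"]);f=K(i)
    c=P[:3,:3].T@(np.array(p)-P[:3,3]);x,y,z=c[0],-c[1],-c[2];t=np.arctan2(np.hypot(x,y),z);n=np.hypot(x,y)
    return np.round([i["cx"]+f*t*x/n,i["cy"]+f*t*y/n])
def pol():
    p=bot.get_obs()["eef_pos"];d=p[:2]-R[:2];return np.hypot(*d),(np.degrees(np.arctan2(d[1],d[0])-R[2]))%360,p
E
python3 - <<'E'
from h import *
i=bot.camera_info("wrist")
print(pol(),"cam",np.array(i["pose"])[:3,3],"tcp",wpix(bot.get_obs()["eef_pos"],i))
t=np.array([-np.sin(np.radians(240)+R[2]),np.cos(np.radians(240)+R[2]),0])
for z in(.078,.032):
  for r in(.208,.220):
    print(z,r,[wpix(rp(R,r,240,z)+s*.017*t,i).tolist() for s in(-1,1)])
print("bolt tip",wpix(rp(R,.150,240,.03),i),"fins",[wpix(rp(R,.186,d,.08),i).tolist() for d in(210,270)],"arrow",wpix(rp(R,.178,180,.013),i))
E
```

```text
(np.float64(0.18496930392954292), np.float64(238.3323325094795), array([ 0.52807226, -0.0867582 ,  0.09591439])) cam [ 0.56945621 -0.01236334  0.23892546] tcp [319. 255.]
0.078 0.208 [[301.0, 271.0], [356.0, 272.0]]
0.078 0.22 [[302.0, 287.0], [355.0, 287.0]]
0.032 0.208 [[305.0, 237.0], [350.0, 238.0]]
0.032 0.22 [[305.0, 251.0], [350.0, 251.0]]
bolt tip [328. 161.] fins [[173.0, 201.0], [483.0, 202.0]] arrow [137.  88.]
```

>>> {"fn": "step_arm", "kwargs": {"targets": "-1 0 0 -0.06 0 0 0;-1 0 0 -0.11 0 0 0;-1 0 0 -0.11 0 0 0;-1 0 0 -0.11 0 0 0"}}

```text
clock: 2.07
eef_pos: [0.5333, -0.088, 0.0475]
tool_rot: [0.856, 0.516, -0.0, -0.0]
ft_force: [-0.5, -0.2, -0.3]
grip_width: 0.0001
grasp_force: 0.0
```

>>> {"fn": "step_arm", "kwargs": {"targets": "-1 -0.009 -0.018 0 0 0 0;-1 -0.018 -0.035 0 0 0 0;-1 -0.023 -0.044 0 0 0 0;-1 -0.028 -0.053 0 0 0 0;-1 -0.032 -0.062 0 0 0 0;-1 -0.035 -0.068 0 0 0 0;-1 -0.038 -0.073 0 0 0 0;-1 -0.038 -0.073 0 0 0 0"}}

```text
clock: 2.73
eef_pos: [0.515, -0.1237, 0.0469]
tool_rot: [0.856, 0.517, 0.002, -0.0]
ft_force: [3.4, 3.9, 2.4]
grip_width: 0.0002
grasp_force: 2.6
```

```bash
python3 -c "
from h import *
print(pol(),bot.get_obs()['ft_force'])"
```

```text
(np.float64(0.22367669016146832), np.float64(240.02374893125963), array([ 0.51495605, -0.12366727,  0.04690727])) [3.42768578 3.93302068 2.41299367]
```

>>> {"fn": "step_arm", "kwargs": {"targets": "-1 -0.003 -0.005 0 0 0 0;-1 -0.005 -0.009 0 0 0 0;-1 -0.005 -0.009 0 0 0 0"}}

```text
clock: 2.98
eef_pos: [0.5149, -0.1236, 0.047]
tool_rot: [0.855, 0.518, 0.006, -0.003]
ft_force: [9.4, 16.6, 2.0]
grip_width: -0.0001
grasp_force: 9.5
```

>>> {"fn": "step_arm", "kwargs": {"targets": "-1 0.018 0.036 0 0 0 0;-1 0.018 0.036 0.05 0 0 0;-1 0.018 0.036 0.14 0 0 0;-1 -0.183 0.196 0.14 0 0 0;-1 -0.183 0.196 0.14 0 0 0;-1 -0.183 0.196 0.14 0 0 -0.1;-1 -0.183 0.196 0.14 0 0 -0.2;-1 -0.203 0.436 0.14 0 0 -0.31;-1 -0.203 0.436 0.14 0 0 -0.31;-1 -0.203 0.436 0.14 0 0 -0.31"}}

```text
clock: 3.82
eef_pos: [0.4087, 0.0896, 0.1161]
tool_rot: [0.913, 0.408, -0.001, 0.0]
ft_force: [1.3, -0.4, 0.6]
grip_width: -0.0002
grasp_force: 0.0
```

```bash
python3 - <<'E'
from h import *
print(pol(),bot.get_obs()['ft_force'])
a=bot.camera("top")[:,:,::-1];cv2.imwrite("pics/t2.png",cv2.resize(a[135:285,275:425],None,fx=4,fy=4,interpolation=cv2.INTER_CUBIC))
E
```

```text
(np.float64(0.21037706733664766), np.float64(173.51861846734232), array([0.40865628, 0.0895707 , 0.11612228])) [ 1.33597469 -0.44698803  0.64075258]
```

View pics/t2.png

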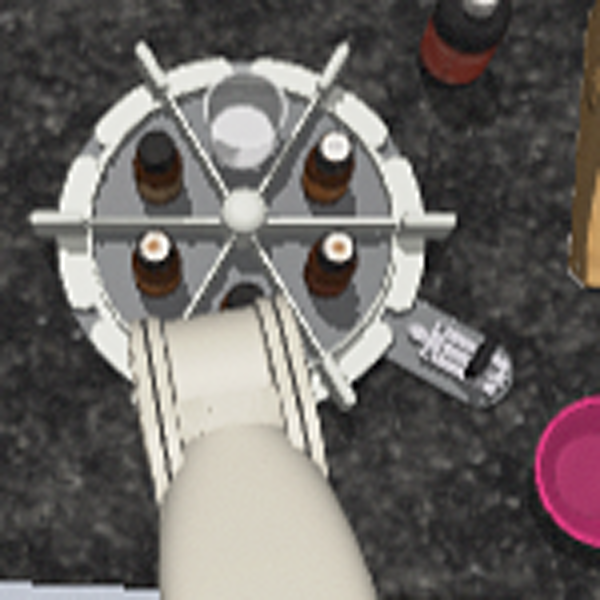

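The lock tab, now at (487,358), is out and the bolt is clear of the ring. Going to the start of the push, behind fin 150.

>>> {"fn": "step_arm", "kwargs": {"targets": "-1 0.163 0.195 0 0 0 0;-1 0.163 0.195 0 0 0 0;-1 0.163 0.195 0 0 0 0;-1 0.163 0.195 0 0 0 0;-1 0.163 0.195 -0.07 0 0 0;-1 0.163 0.195 -0.14 0 0 0;-1 0.163 0.195 -0.14 0 0 0;-1 0.163 0.195 -0.14 0 0 0"}}

```text
clock: 4.53
eef_pos: [0.4887, 0.185, 0.0443]
tool_rot: [0.913, 0.409, -0.004, 0.0]
ft_force: [-0.4, -0.6, 0.6]
grip_width: 0.0001
grasp_force: 0.0
```

```bash
cat >> h.py <<'E'
def arc(base,r,th,r0yaw,z=0):
    "rows of shifts (normalised) from base xy at rack angles th; yaw kept tangential"
    for t in th:
        p=rp(R,r,t,0);print(t,"%.3f %.3f wz %.2f"%((p[0]-base[0])/.5,(p[1]-base[1])/.5,(t-r0yaw)/45))
E
python3 - <<'E'
from h import *
print(pol())
b=rp(R,.17,136,0);print(b);arc(b,.17,[140,144,148,152,156,160,164,168,172,176],136)
b=rp(R,.17,176,0);print(b);arc(b,.17,[180,184,188,192,196,200,203,205,206],176)
E
```

```text
(np.float64(0.17045117707465426), np.float64(137.2121776466466), array([0.48867009, 0.18504364, 0.04426434]))
[0.49137296 0.18746592 0.        ]
140 -0.015 -0.018 wz 0.09
144 -0.029 -0.038 wz 0.18
148 -0.041 -0.058 wz 0.27
152 -0.052 -0.079 wz 0.36
156 -0.062 -0.101 wz 0.44
160 -0.070 -0.123 wz 0.53
164 -0.076 -0.146 wz 0.62
168 -0.081 -0.169 wz 0.71
172 -0.084 -0.193 wz 0.80
176 -0.086 -0.216 wz 0.89
[0.44856622 0.07934462 0.        ]
180 0.000 -0.024 wz 0.09
184 0.002 -0.047 wz 0.18
188 0.005 -0.071 wz 0.27
192 0.011 -0.094 wz 0.36
196 0.017 -0.117 wz 0.44
200 0.026 -0.139 wz 0.53
203 0.033 -0.155 wz 0.60
205 0.038 -0.166 wz 0.64
206 0.041 -0.171 wz 0.67
```

>>> {"fn": "step_arm", "kwargs": {"targets": "-1 -0.015 -0.018 0 0 0 0.09;-1 -0.022 -0.028 0 0 0 0.14;-1 -0.029 -0.038 0 0 0 0.18;-1 -0.035 -0.048 0 0 0 0.22;-1 -0.041 -0.058 0 0 0 0.27;-1 -0.052 -0.079 0 0 0 0.36;-1 -0.062 -0.101 0 0 0 0.44;-1 -0.07 -0.123 0 0 0 0.53;-1 -0.076 -0.146 0 0 0 0.62;-1 -0.086 -0.216 0 0 0 0.89"}}

```text
clock: 5.37
eef_pos: [0.4508, 0.0838, 0.0491]
tool_rot: [0.747, 0.665, 0.004, -0.0]
ft_force: [2.4, 2.3, 0.2]
grip_width: 0.0005
grasp_force: 1.3
```

```bash
python3 - <<'E'
from h import *
o=bot.get_obs();print(pol(),o["ft_force"],o["joint_pos"])
E
```

```text
(np.float64(0.16795209197123415), np.float64(174.4471622520104), array([0.45080201, 0.08383527, 0.04914849])) [2.40327105 2.2521831  0.24371222] [ 0.18090342  0.32667486 -0.39936189  0.8392616   0.00447998  1.86841125]
```

>>> {"fn": "step_arm", "kwargs": {"targets": "-1 0 -0.024 0 0 0 0.09;-1 0.002 -0.047 0 0 0 0.18;-1 0.005 -0.071 0 0 0 0.27;-1 0.011 -0.094 0 0 0 0.36;-1 0.017 -0.117 0 0 0 0.44;-1 0.021 -0.128 0 0 0 0.49;-1 0.026 -0.139 0 0 0 0.53;-1 0.029 -0.147 0 0 0 0.56;-1 0.033 -0.155 0 0 0 0.6;-1 0.033 -0.155 0 0 0 0.6"}}

```text
clock: 6.2
eef_pos: [0.467, 0.0026, 0.0488]
tool_rot: [0.575, 0.818, 0.001, 0.002]
ft_force: [0.9, -0.5, -0.5]
grip_width: 0.0003
grasp_force: 0.0
```

```bash
python3 - <<'E'
from h import *
o=bot.get_obs();print(pol(),o["ft_force"])
a=bot.camera("top")[:,:,::-1];cv2.imwrite("pics/t3.png",cv2.resize(a[135:285,275:425],None,fx=4,fy=4,interpolation=cv2.INTER_CUBIC))
b=rp(R,.17,203,0);print(b)
for t,r in((197,.17),(195,.215),(170,.215),(145,.215),(134,.215),(134,.17)):arc(b,r,[t],203)
E
```

```text
(np.float64(0.1677275602307293), np.float64(203.036065438452), array([0.46703196, 0.00255857, 0.04878692])) [ 0.85202105 -0.48036705 -0.4653131 ]
[0.46493388 0.00167917 0.        ]
197 -0.014 0.033 wz -0.13
195 -0.103 0.017 wz -0.18
170 -0.119 0.203 wz -0.73
145 -0.055 0.378 wz -1.29
134 -0.004 0.442 wz -1.53
134 0.061 0.380 wz -1.53
```

View pics/t3.png

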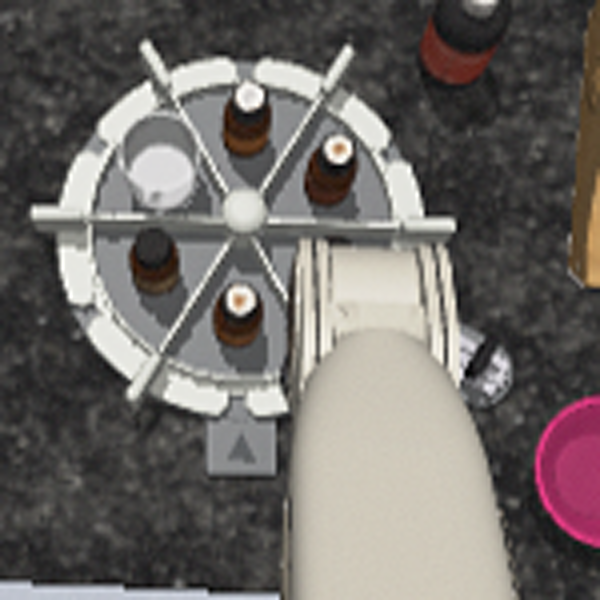

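The turntable has turned about 59°, and the beaker is now at about 60° (upper left, pixel (160,165)). Everything is upright. Going back for the next fin.

>>> {"fn": "step_arm", "kwargs": {"targets": "-1 -0.014 0.033 0 0 0 -0.1;-1 -0.103 0.017 0 0 0 -0.2;-1 -0.103 0.017 0 0 0 -0.3;-1 -0.119 0.203 0 0 0 -0.5;-1 -0.119 0.203 0 0 0 -0.6;-1 -0.119 0.203 0 0 0 -0.8;-1 -0.055 0.378 0 0 0 -0.95;-1 -0.055 0.378 0 0 0 -1;-1 -0.055 0.378 0 0 0 -1;-1 -0.004 0.442 0 0 0 -1"}}

```text
clock: 7.08
eef_pos: [0.4598, 0.2239, 0.0468]
tool_rot: [0.844, 0.536, -0.003, 0.0]
ft_force: [-0.5, -0.9, 0.3]
grip_width: -0.0003
grasp_force: 0.0
```

```bash
python3 - <<'E'
from h import *
o=bot.get_obs();print(pol(),o["ft_force"])
E
```

```text
(np.float64(0.21784302102074396), np.float64(134.34171491609695), array([0.45984925, 0.22388336, 0.0467687 ])) [-0.50869256 -0.87402517  0.30943554]
```

>>> {"fn": "step_arm", "kwargs": {"targets": "-1 0.065 -0.062 0 0 0 -0.16;-1 0.065 -0.062 0 0 0 -0.32;-1 0.052 -0.076 0 0 0 -0.4;-1 0.042 -0.088 0 0 0 -0.4;-1 0.035 -0.098 0 0 0 -0.36;-1 0.028 -0.108 0 0 0 -0.31;-1 0.016 -0.128 0 0 0 -0.22;-1 0.005 -0.149 0 0 0 -0.13;-1 -0.005 -0.171 0 0 0 -0.04;-1 -0.013 -0.193 0 0 0 0.04"}}

```text
clock: 7.92
eef_pos: [0.4562, 0.1281, 0.0473]
tool_rot: [0.834, 0.551, 0.001, -0.0]
ft_force: [0.6, 0.3, -0.1]
grip_width: 0.0003
grasp_force: 0.8
```

```bash
python3 - <<'E'
from h import *
o=bot.get_obs();print(pol(),o["ft_force"])
b=rp(R,.17,160,0);print(b);arc(b,.17,[164,168,172,176,180,184,188,192,196,199,202,203],160)
E
```

```text
(np.float64(0.17085099673533), np.float64(159.34832432602164), array([0.45624388, 0.12810713, 0.04732908])) [ 0.64822272  0.33681557 -0.10390394]
[0.45645696 0.12600092 0.        ]
164 -0.006 -0.023 wz 0.09
168 -0.011 -0.046 wz 0.18
172 -0.014 -0.070 wz 0.27
176 -0.016 -0.093 wz 0.36
180 -0.016 -0.117 wz 0.44
184 -0.014 -0.141 wz 0.53
188 -0.010 -0.164 wz 0.62
192 -0.005 -0.187 wz 0.71
196 0.001 -0.210 wz 0.80
199 0.008 -0.227 wz 0.87
202 0.014 -0.243 wz 0.93
203 0.017 -0.249 wz 0.96
```

>>> {"fn": "step_arm", "kwargs": {"targets": "-1 -0.006 -0.023 0 0 0 0.09;-1 -0.011 -0.046 0 0 0 0.18;-1 -0.014 -0.07 0 0 0 0.27;-1 -0.016 -0.093 0 0 0 0.36;-1 -0.016 -0.117 0 0 0 0.44;-1 -0.014 -0.141 0 0 0 0.53;-1 -0.01 -0.164 0 0 0 0.62;-1 -0.005 -0.187 0 0 0 0.71;-1 0.001 -0.21 0 0 0 0.8;-1 0.008 -0.227 0 0 0 0.87"}}

```text
clock: 8.75
eef_pos: [0.4597, 0.014, 0.047]
tool_rot: [0.602, 0.799, -0.0, -0.0]
ft_force: [-0.9, 1.5, -0.4]
grip_width: 0.0003
grasp_force: 0.9
```

>>> {"fn": "step_arm", "kwargs": {"targets": "-1 0.006 -0.016 0 0 0 0.06;-1 0.009 -0.022 0 0 0 0.09;-1 0.009 -0.022 0 0 0 0.09;-1 -0.005 0.011 0 0 0 0;-1 -0.094 -0.005 0 0 0 -0.1;-1 -0.094 -0.005 0 0 0 -0.2;-1 -0.11 0.181 0 0 0 -0.4;-1 -0.11 0.181 0 0 0 -0.55;-1 -0.11 0.181 0 0 0 -0.7;-1 -0.11 0.181 0 0 0 -0.8"}}

```text
clock: 9.58
eef_pos: [0.4058, 0.1087, 0.0472]
tool_rot: [0.815, 0.58, 0.001, -0.0]
ft_force: [0.3, -0.4, -0.3]
grip_width: 0.0001
grasp_force: 0.0
```

```bash
python3 - <<'E'
from h import *
o=bot.get_obs();print(pol(),o["ft_force"],o["clock"])
a=bot.camera("top")[:,:,::-1];cv2.imwrite("pics/t4.png",cv2.resize(a[135:285,275:425],None,fx=4,fy=4,interpolation=cv2.INTER_CUBIC))
E
```

```text
(np.float64(0.2154561034469298), np.float64(168.4944044830365), array([0.40575859, 0.10869432, 0.04722882])) [ 0.26704466 -0.43318032 -0.30094956] 9.5833
```

View pics/t4.png

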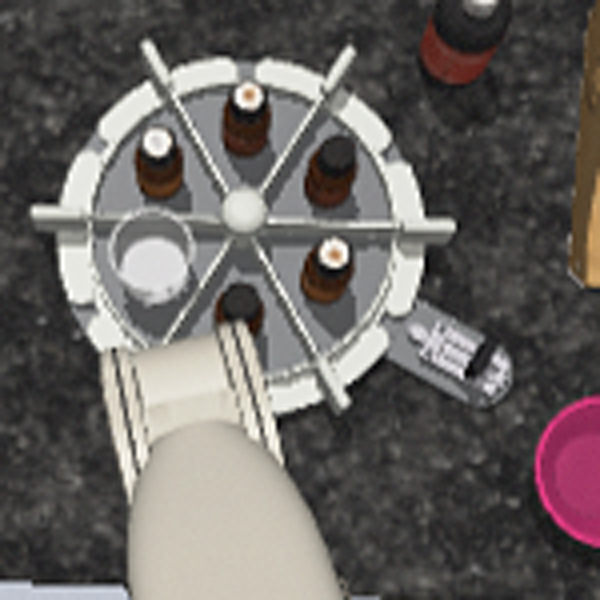

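The beaker is now in the 120° compartment at (150,255), upright, and the turntable is about 1.5° short of 120°. One more push does it.

```bash
python3 - <<'E'
from h import *
b=(.4055,.103)
for t,r in((145,.215),(134,.215),(134,.17)):arc(b,r,[t],158.5)
arc(b,.17,[138,142,146,150],158.5)
b=rp(R,.17,150,0);print(b);arc(b,.17,range(154,191,4),150)
b=rp(R,.17,190,0);print(b);arc(b,.17,[193,196,198,200,201,202,203,204,205],190)
E
```

```text
145 0.064 0.175 wz -0.30
134 0.115 0.240 wz -0.54
134 0.180 0.178 wz -0.54
138 0.164 0.160 wz -0.46
142 0.150 0.141 wz -0.37
146 0.136 0.121 wz -0.28
150 0.125 0.101 wz -0.19
[0.46784444 0.1533585  0.        ]
154 -0.010 -0.021 wz 0.09
158 -0.019 -0.043 wz 0.18
162 -0.026 -0.066 wz 0.27
166 -0.032 -0.089 wz 0.36
170 -0.036 -0.113 wz 0.44
174 -0.038 -0.136 wz 0.53
178 -0.039 -0.160 wz 0.62
182 -0.038 -0.184 wz 0.71
186 -0.035 -0.207 wz 0.80
190 -0.031 -0.231 wz 0.89
[0.45246615 0.03809299 0.        ]
193 0.004 -0.017 wz 0.07
196 0.009 -0.034 wz 0.13
198 0.013 -0.046 wz 0.18
200 0.018 -0.057 wz 0.22
201 0.020 -0.062 wz 0.24
202 0.022 -0.067 wz 0.27
203 0.025 -0.073 wz 0.29
204 0.028 -0.078 wz 0.31
205 0.030 -0.083 wz 0.33
```

>>> {"fn": "step_arm", "kwargs": {"targets": "-1 0.064 0.175 0 0 0 -0.15;-1 0.064 0.175 0 0 0 -0.3;-1 0.115 0.24 0 0 0 -0.45;-1 0.115 0.24 0 0 0 -0.54;-1 0.18 0.178 0 0 0 -0.54;-1 0.18 0.178 0 0 0 -0.5;-1 0.164 0.16 0 0 0 -0.46;-1 0.15 0.141 0 0 0 -0.37;-1 0.136 0.121 0 0 0 -0.28;-1 0.125 0.101 0 0 0 -0.19"}}

```text
clock: 10.47
eef_pos: [0.4681, 0.1553, 0.0468]
tool_rot: [0.854, 0.52, 0.0, -0.0]
ft_force: [0.1, 1.3, -0.9]
grip_width: -0.0
grasp_force: 0.8
```

>>> {"fn": "step_arm", "kwargs": {"targets": "-1 -0.01 -0.021 0 0 0 0.09;-1 -0.019 -0.043 0 0 0 0.18;-1 -0.026 -0.066 0 0 0 0.27;-1 -0.032 -0.089 0 0 0 0.36;-1 -0.036 -0.113 0 0 0 0.44;-1 -0.038 -0.136 0 0 0 0.53;-1 -0.039 -0.16 0 0 0 0.62;-1 -0.038 -0.184 0 0 0 0.71;-1 -0.035 -0.207 0 0 0 0.8;-1 -0.031 -0.231 0 0 0 0.89"}}

```text
clock: 11.3
eef_pos: [0.4515, 0.0396, 0.0465]
tool_rot: [0.624, 0.781, -0.0, -0.001]
ft_force: [-1.1, 2.1, 0.3]
grip_width: 0.0002
grasp_force: 0.8
```

>>> {"fn": "step_arm", "kwargs": {"targets": "-1 0.004 -0.017 0 0 0 0.07;-1 0.009 -0.034 0 0 0 0.13;-1 0.013 -0.046 0 0 0 0.18;-1 0.018 -0.057 0 0 0 0.22;-1 0.02 -0.062 0 0 0 0.24;-1 0.022 -0.067 0 0 0 0.27;-1 0.025 -0.073 0 0 0 0.29;-1 0.028 -0.078 0 0 0 0.31;-1 0.028 -0.08 0 0 0 0.31;-1 0.028 -0.08 0 0 0 0.31"}}

```text
clock: 12.13
eef_pos: [0.4673, -0.0001, 0.0465]
tool_rot: [0.527, 0.85, 0.0, 0.0]
ft_force: [0.2, 0.9, -0.3]
grip_width: 0.0001
grasp_force: 0.1
```

```bash
python3 - <<'E'
from h import *
o=bot.get_obs();print(pol(),o["ft_force"],o["clock"])
E
```

```text
(np.float64(0.16867343364871837), np.float64(203.88149708827459), array([ 4.67263333e-01, -8.73324951e-05,  4.64512485e-02])) [ 0.23940683  0.86522647 -0.27930609] 12.1333
```

>>> {"fn": "step_arm", "kwargs": {"targets": "-1 -0.013 0.025 0 0 0 0;-1 -0.1 0.01 0 0 0 0;-1 -0.1 0.01 0.07 0 0 -0.15;-1 -0.1 0.01 0.15 0 0 -0.3;-1 -0.1 0.01 0.15 0 0 -0.45;-1 0.04 -0.352 0.15 0 0 -0.6;-1 0.04 -0.352 0.15 0 0 -0.7;-1 0.04 -0.352 0.15 0 0 -0.85;-1 0.04 -0.352 0.15 0 0 -1;-1 0.04 -0.352 0.15 0 0 -1"}}

```text
clock: 12.97
eef_pos: [0.4887, -0.1795, 0.1218]
tool_rot: [0.814, 0.581, 0.0, 0.002]
ft_force: [1.1, 0.2, 0.2]
grip_width: 0.0001
grasp_force: 0.0
```

```bash
python3 - <<'E'
from h import *
o=bot.get_obs();print(pol(),o["ft_force"],o["clock"])
a=bot.camera("top")[:,:,::-1];cv2.imwrite("pics/t5.png",cv2.resize(a[135:285,275:425],None,fx=4,fy=4,interpolation=cv2.INTER_CUBIC))
for t in(-3,-2,-1,0,1,2):print(t,[np.round((w2pix("top",rp(R,.184,d+t,.08))-[274.6,134.6])*4).tolist() for d in(30,90,150,330)])
E
```

```text
(np.float64(0.2852873428494913), np.float64(240.54267866733113), array([ 0.48873109, -0.17946475,  0.12184396])) [1.1241053  0.17455763 0.24884385] 12.9667
-3 [[148.0, 40.0], [31.0, 207.0], [125.0, 396.0], [355.0, 51.0]]
-2 [[145.0, 41.0], [31.0, 211.0], [128.0, 398.0], [352.0, 49.0]]
-1 [[142.0, 43.0], [30.0, 215.0], [131.0, 400.0], [348.0, 47.0]]
0 [[138.0, 45.0], [30.0, 218.0], [134.0, 402.0], [345.0, 45.0]]
1 [[135.0, 46.0], [30.0, 222.0], [138.0, 404.0], [342.0, 44.0]]
2 [[132.0, 48.0], [30.0, 225.0], [141.0, 406.0], [339.0, 42.0]]
```

View pics/t5.png

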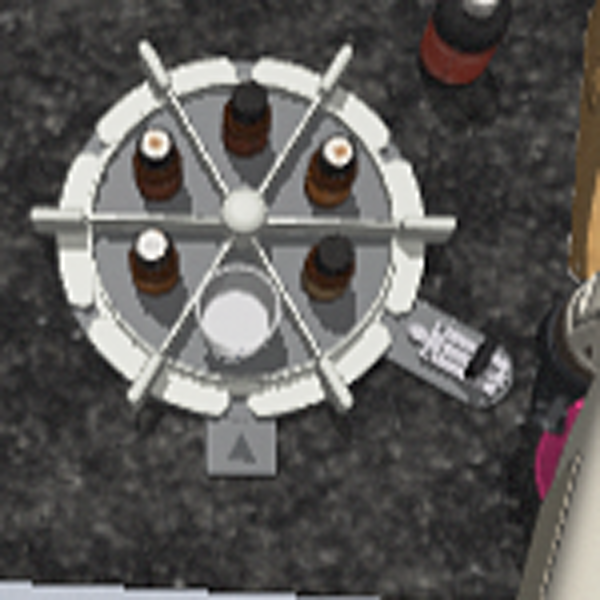

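The beaker is at the front at (235,310), about 1° short, which is within the bolt's capture range. Lowering outside the tab and pushing it home.

>>> {"fn": "step_arm", "kwargs": {"targets": "-1 0 0 0 0 0 -0.19;-1 0 0 -0.07 0 0 -0.19;-1 0 0 -0.15 0 0 -0.19;-1 0 0 -0.15 0 0 -0.19;-1 0.014 0.027 -0.15 0 0 -0.19;-1 0.028 0.053 -0.15 0 0 -0.19;-1 0.032 0.062 -0.15 0 0 -0.19;-1 0.037 0.071 -0.15 0 0 -0.19;-1 0.04 0.076 -0.15 0 0 -0.19;-1 0.042 0.08 -0.15 0 0 -0.19"}}

```text
clock: 13.85
eef_pos: [0.5076, -0.1362, 0.0471]
tool_rot: [0.854, 0.521, -0.001, 0.001]
ft_force: [-3.5, -2.1, 2.0]
grip_width: 0.0002
grasp_force: 1.9
```

>>> {"fn": "step_arm", "kwargs": {"targets": "-1 0.003 0.006 0 0 0 0;-1 0.006 0.011 0 0 0 0;-1 0.009 0.017 0 0 0 0;-1 0.01 0.02 0 0 0 0;-1 0.012 0.023 0 0 0 0;-1 0.012 0.023 0 0 0 0"}}

```text
clock: 14.35
eef_pos: [0.5098, -0.1322, 0.0471]
tool_rot: [0.855, 0.518, -0.008, 0.005]
ft_force: [-14.8, -22.8, 9.1]
grip_width: -0.0
grasp_force: 13.7
```

```bash
python3 - <<'E'
from h import *
o=bot.get_obs();print(pol(),o["ft_force"],o["clock"])
E
```

```text
(np.float64(0.23365276344866737), np.float64(239.8832182167742), array([ 0.50983029, -0.13224416,  0.04705388])) [-14.82511699 -22.84312739   9.05190823] 14.35
```

>>> {"fn": "step_arm", "kwargs": {"targets": "-1 0.002 0.004 0 0 0 0;-1 0.004 0.007 0 0 0 0;-1 0.004 0.007 0 0 0 0;-1 0.004 0.007 0 0 0 0"}}

```text
clock: 14.68
eef_pos: [0.5098, -0.1322, 0.0471]
tool_rot: [0.856, 0.517, -0.011, 0.007]
ft_force: [-18.4, -31.7, 12.6]
grip_width: -0.0002
grasp_force: 18.9
```

>>> {"fn": "step_arm", "kwargs": {"targets": "-1 -0.02 -0.038 0 0 0 0;-1 -0.04 -0.076 0.05 0 0 0;-1 -0.06 -0.115 0.14 0 0 0;-1 -0.06 -0.115 0.14 0 0 0;-1 -0.12 -0.2 0.14 0 0 0;-1 -0.12 -0.2 0.14 0 0 0"}}

```text
clock: 15.18
eef_pos: [0.4559, -0.2236, 0.1181]
tool_rot: [0.854, 0.52, 0.001, 0.002]
ft_force: [-1.2, 0.7, -0.7]
grip_width: -0.0001
grasp_force: 0.0
```

```bash
python3 - <<'E'
from h import *
o=bot.get_obs();print(pol(),o["ft_force"],o["clock"])
a=bot.camera("top")[:,:,::-1];cv2.imwrite("pics/t6.png",a)
cv2.imwrite("pics/t6c.png",np.hstack([cv2.resize(x[195:240,350:410],None,fx=6.5,fy=6.5,interpolation=cv2.INTER_CUBIC) for x in(cv2.imread("pics/top0.png"),a)]))
E
```

```text
(np.float64(0.33968377381595816), np.float64(238.99674326535887), array([ 0.4558828 , -0.22362929,  0.11805884])) [-1.176296    0.6688203  -0.65375869] 15.1833
```

View pics/t6c.png

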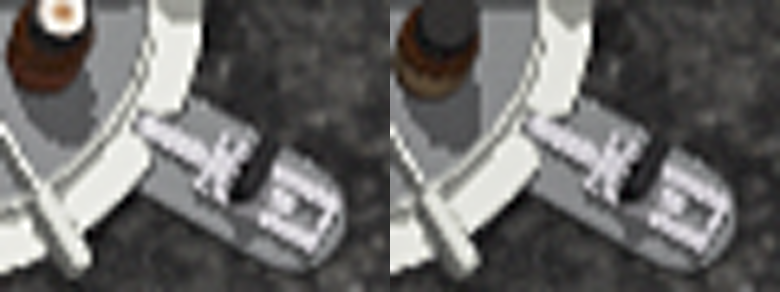

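Start (left) and now (right) look the same: the tab is at (257,165) in both and the bolt sits in the notch. I'll check the tab shift numerically.

```bash
python3 - <<'E'
from h import *
g=lambda n:cv2.imread(n,0).astype(np.float32)
a,b=g("pics/top0.png"),g("pics/t6.png")
t=a[208:230,378:400]
def sub(y0,y1,x0,x1):
    up=lambda im:cv2.resize(im,None,fx=8,fy=8,interpolation=cv2.INTER_CUBIC)
    m=cv2.matchTemplate(up(b[y0-4:y1+4,x0-4:x1+4]),up(a[y0:y1,x0:x1]),cv2.TM_CCOEFF_NORMED)
    _,v,_,l=cv2.minMaxLoc(m);print(v,(np.array(l)-32)/8)
sub(212,230,382,397);sub(200,230,358,376);sub(180,196,280,296)
print("1mm outward px",w2pix("top",rp(R,.215,240,.07))-w2pix("top",rp(R,.214,240,.07)),w2pix("top",rp(R,.214,240,.078)))
i=.5
E
```

```text
0.9982365369796753 [0. 0.]
0.9850915670394897 [-0.125  0.125]
0.9939845204353333 [ 0.125 -0.375]
1mm outward px [0.25784918 0.14471601] [389.76422852 220.01095454]
```

```bash
python3 -c "
from workcell import bot
print(bot.job_done())"
```

```text
the job is handed in; nothing more can be done
None
```

The beaker is at the front arrow with the lock pushed home, and the job was handed in at about 15 s of the 61 s allowed; in the last top view the tab is back where it started, with no measurable shift, though the hand-in returned no verdict.

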